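# Ease the spring clip off the tape spindle with the forked wedge

### The arm

A 6-joint arm with a two-finger parallel gripper is mounted at the origin on a cart in front of the work surface, level with it; the furniture and walls round the work are solid. World frame = base frame: x ahead of the robot, y to its left, z up, the work surface at z = 0. Lengths are in m, angles in degrees, forces in N, time in s.
With the tool pointing down it reaches from about 0.375 to 0.9 m from the base axis. Payload 3.1 kg.
Tool frame: the origin (TCP) lies between the finger pads; the fingertips stand 11 mm ahead of it and the grasp point (between the pads) lies 8 mm behind it; z points along the fingers, y is the line along which they close (so a half turn about z gives the same grasp; the last joint's range is limited). The gripper opens to 87 mm and grips with 3 to 60 N. Pads are 19 mm wide; open, the fingers measure 117 mm over their backs; the gripper's body (75 mm by 190 mm) begins 51 mm behind the grasp point.
Start: joints at [59.502, 30.224, 82.088, -0, 67.689, -10.227], TCP at [0.216, 0.586, 0.2] pointing down, gripper open.
Joint ranges: [-176.69, 176.69], [-43.24, 126.21], [12.49, 139.97], [-82, 262], [0, 151.66], [-163.58, 163.58]. Speed limits (degrees/s): [159.86, 159.86, 180, 180, 180, 180].

### API

Orientations are given as a 3x3 rotation matrix whose columns are the frame's x, y, z axes.
In Python, from rig import bot gives the robot as it stands.
- The arm moves only by the tool apply_moves, never from a script. Its argument "steps" is a list that holds one entry, the list of rows, each a list of 7 numbers: the shift along the tool's x, y, z in cm, then the turn, a rotation vector about the tool's x, y, z in degrees, then the gripper command: -1 is shut, 1 is fully open, values between are in proportion. In form: [[[dx, dy, dz, rx, ry, rz, jaw], ...]]. A call has 1 to 20 rows; each row is the pose to reach, as a shift and turn from the pose commanded when the call began, along the tool's axes at that moment; what a row does not reach only later rows make up. A row lasts 1/8 s, in which the tool goes at most 62.5 mm and 10.7 degrees, less where a joint would pass 70% of its speed; a pose out of reach is approached as far as the arm can. A call with a gripper value outside its range is refused whole. The fingers move at their own pace and stop on an object; the grip force is fixed at half the most. Time passes only in rows, so rows that repeat a pose let the fingers close. It gives the time, the measured TCP pose, the force, the opening and the grip force at its end, in the units of the state.
- bot.read_state(): the state, without advancing time (a new reading comes with each control period).
- bot.capture(name): name is "scene" or "top" or "wrist"; returns the picture (480x640x3 uint8, blue, green, red); there is no depth.
- bot.camera_model(name): a dict with "intrinsics" (3x3 intrinsics, pixels), "k1" (the pictures are not rectified: a ray, as slopes to the right and down, at radius r is drawn at 1 + k1 r^2 times it, then the intrinsics apply), "R" (3x3) and "t" (3): a world point X has camera coordinates R X + t. Camera axes: x right, y down, z forward; pixel columns grow to the right and rows downward; lengths in m; the calibration is good to about 2 mm. A picture is of the moment at which its call begins: read the wrist's pose just before it. camera_model takes no time and is no camera call; for the wrist camera it gives the pose at the moment of the call.
- bot.hand_in(): hands the job in; it is judged then, once.
The state is a dict: "time_s": time; "joint_positions": joint angles; "qvel": joint speeds; "tau": joint torques, N m; "position": TCP position; "tcp_rot": TCP orientation; "force": force on the tool from outside, world axes, zero at the start; "moment": the same for the moment, N m; "opening": opening from 0.0 (shut) to 1.0 (fully open); "grasp_force": force on a finger pad.
Only numpy, scipy, OpenCV 4.12 (cv2) and the standard library are available. Lean on these libraries where they do the work, as an engineer would, in place of code of your own. Each camera call takes 0.05 s, during which the arm holds its last target. There are 200 camera calls.

### The job

The red spring clip that locks the tape spindle has to come off so that the roll can be changed. Take the orange-handled forked wedge from its wooden holder, tilt it to the clip's slant, push its two tines in between the clip's flared ears and past the rod, so that the clip spreads and drops off into the stand's catch tray, and put the wedge back upright in its holder, fully down on its collar. Do not touch the clip with the fingers, and leave the things round about where they are.

Things in the scene. Friction and masses are not known exactly. Their poses are not given: they have to be found in the camera images.
- stand: Fixed grey tape stand; position and yaw vary. Origin: centre of its underside on the desk, z up. An upright plate (121 mm high) on its -y edge carries a level steel rod, 16 mm diameter, along the stand's y axis at x = -12, z = 98 mm, ending free at y = +56 mm. A tape roll (92 mm diameter), fixed, sits on it from y = -61 to -13 mm.
- tray (a point): Centre of the floor of the catch tray that forms the stand's base, 6.5 mm above the desk, on the stand's vertical axis. The tray is 150 (x) x 180 (y) mm outside, walls 5 mm thick and 20 mm high.
- neck (a point): Point on the rod's axis, at stand coordinates (-12, 35, 98) mm: middle of the 18 mm long milled neck that carries the clip. Its two flats, 12 mm apart, lie along the clip's removal direction, which in the stand's frame is (sin 35 deg, 0, -cos 35 deg) = (0.574, 0, -0.819): down and towards stand +x. Along it the neck is 14 mm deep.
- clip: Loose red spring clip, 40 g, slippery, 14 mm wide along the rod. Origin: about on the rod's axis while seated; y along the rod, z out of its open mouth (opposite to the removal direction: up and towards stand -x, 35 deg from vertical), x across the jaws. Back at z = -8.5 to -12.5 mm; jaws on both sides of the neck, with lips 8 mm apart that catch over the neck at z = 8 to 13 mm.
- clip_mouth (a point): Centre of the clip's open mouth, at clip z = 28.5 mm, between the ends of the two ears (x = +-19 mm). The ears flare out from the lips at 35 deg to z. Tines pushed in along clip -z meet the ears at about z = 22 mm and spread the jaws (about 5 to 12 N); the clip comes free and falls once the tips are about level with the rod's axis; 12 mm past the axis is safe and makes sure.
- clip_jaw_r (a joint): Angle of the clip's +x jaw, rad: 0 closed, grows as it is spread (about 0.09 clears the neck); springs back shut.
- clip_jaw_l (a joint): Angle of the clip's -x jaw, rad, in the same way.
- spreader: Loose forked wedge, 125 mm long, 60 to 130 g, the same after a half turn about z. Origin: midway between its tine tips; z up to the handle. Steel tines at x = +-(11 to 16) mm, 10 mm thick in y, tapered near the tips; the gap between, 22 mm wide and 30 mm deep, straddles the rod. For the work its x and z axes go along the clip's x and z. At the start it stands upright in the holder.
- handle (a point): Middle of the wedge's orange handle, on its axis at z = 87.5 mm. The handle is 20 x 20 mm square, z = 50 to 125 mm. Below it a black collar, 46 (x) x 30 (y) mm, z = 45 to 50 mm, which rests on the holder's top; below that the steel bridge, z = 30 to 45 mm.
- holder: Fixed light wooden block 56 (x) x 44 (y) x 50 mm with a pocket 38 (x) x 18 (y) mm, open at the top and 46 mm deep. Origin: centre of its underside on the desk; z up. The wedge stands in it with its x along the holder's x (either way round), its origin 5 mm above the holder's origin and on its axis.
- jar_teal: Bystander: open teal paint jar, 70 mm diameter, 90 mm high. Origin: centre of its underside.
- jar_salmon: Bystander: open salmon-pink paint jar, 66 mm diameter, 89 mm high. Origin: centre of its underside.
- eraser: Bystander: eraser in a blue sleeve, 22 x 52 x 13 mm, lying on the desk. Origin: centre of its underside.
- marker: Bystander: blue and white marker, 17 x 135 x 16 mm, lying on the desk. Origin: centre of its underside.
There are look-alikes about, which are no part of the job. Of the things like the spreader, leave any that is turquoise; of the rest the smaller one is meant.

How it is judged:
By the outcome, as a careful person would: the job done as asked, in the order asked, and still so for the second after the job is handed in, with the robot touching nothing.
It also fails if it takes over 58 s, if anything falls off the work surface, if the arm or the gripper's body presses on something with over 40 N, if the wrist force passes 120 N, or if a joint passes its speed limit or range.

## Working session

There is one attempt and no reset: what is moved stays moved. The work goes in short steps, Python scripts to look and compute and a tool call to move; the robot and the scene stay as the last step left them, time stands still between calls to the robot, and variables do not carry over. Pictures are saved under pics/ and viewed, at most 12 in all, crops included, and the job is handed in when it is done.

Besides the shell and the picture viewer there is one more tool, called after "Emit:" as name([rows], argument=value, ...), one row to a line, values as JSON. apply_moves: Moves the arm, as the interface text tells. Its arguments: {"type":"object","properties":{"steps":{"type":"array","items":{"type":"array","items":{"type":"array","items":{"type":"number"}}}}},"required":["steps"]}

```bash
ls; mkdir -p pics
cat > h.py <<'E'
import numpy as np, cv2
from rig import bot
def ray(cam,uv):
    """camera centre and unit world direction through pixel"""
    K=np.array(cam["intrinsics"]);R=np.array(cam["R"]);t=np.array(cam["t"]);k=cam["k1"]
    d=np.linalg.solve(K,[uv[0],uv[1],1.])[:2]; s=d.copy()
    for _ in range(20): s=d/(1+k*(s@s))
    v=R.T@np.array([s[0],s[1],1.]); return -R.T@t, v/np.linalg.norm(v)
def onz(cam,uv,z):
    c,v=ray(cam,uv); return c+v*(z-c[2])/v[2]
def proj(cam,X):
    K=np.array(cam["intrinsics"]);R=np.array(cam["R"]);t=np.array(cam["t"]);k=cam["k1"]
    p=R@np.asarray(X,float)+t; s=p[:2]/p[2]; s=s*(1+k*(s@s)); return (K@[s[0],s[1],1])[:2]
def tri(c1,u1,c2,u2):
    a,v=ray(c1,u1); b,w=ray(c2,u2)
    s=np.linalg.lstsq(np.c_[v,-w],b-a,rcond=None)[0]; p=a+s[0]*v;q=b+s[1]*w
    return (p+q)/2, np.linalg.norm(p-q)
E
python3 - <<'E'
from h import *
np.set_printoptions(precision=4,suppress=True)
for n in ["scene","top"]:
    im=bot.capture(n); cv2.imwrite(f"pics/{n}0.png",im); c=bot.camera_model(n); print(n,c)
s=bot.read_state(); print({k:s[k] for k in ("time_s","position","tcp_rot","force","opening")})
E
```

```text
pics
scene {'intrinsics': array([[480.3593,   0.    , 328.4011],
       [  0.    , 480.3593, 236.7971],
       [  0.    ,   0.    ,   1.    ]]), 'k1': -0.015571641705037968, 'R': array([[ 0.8257, -0.5638, -0.0165],
       [-0.2805, -0.3851, -0.8792],
       [ 0.4894,  0.7306, -0.4761]]), 't': array([-0.4335,  0.2409,  0.7617])}
top {'intrinsics': array([[488.7449,   0.    , 311.3935],
       [  0.    , 488.7449, 237.6767],
       [  0.    ,   0.    ,   1.    ]]), 'k1': -0.05561703417201831, 'R': array([[ 0.1156, -0.9933,  0.0055],
       [-0.9732, -0.1143, -0.1995],
       [ 0.1988,  0.0177, -0.9799]]), 't': array([-0.023 ,  0.5398,  0.8993])}
{'time_s': 0.1, 'position': array([0.2162, 0.5857, 0.1994]), 'tcp_rot': array([[-0.9381,  0.3464, -0.001 ],
       [ 0.3464,  0.9381, -0.0017],
       [ 0.0003, -0.0019, -1.    ]]), 'force': array([-0.0494,  0.2825,  0.4814]), 'opening': 1.0002759243652697}
```

View pics/scene0.png

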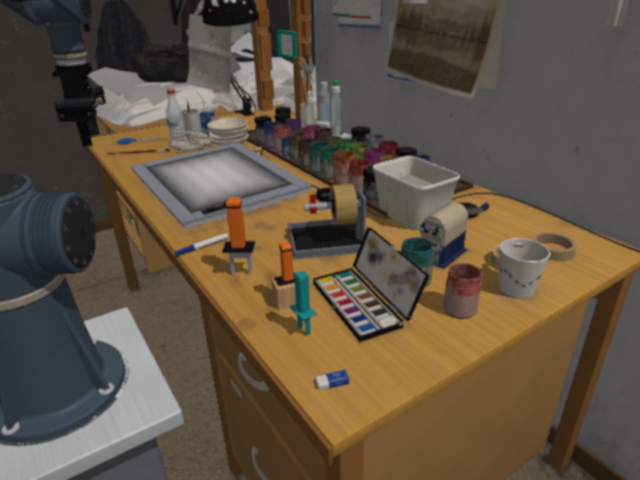

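View pics/top0.png

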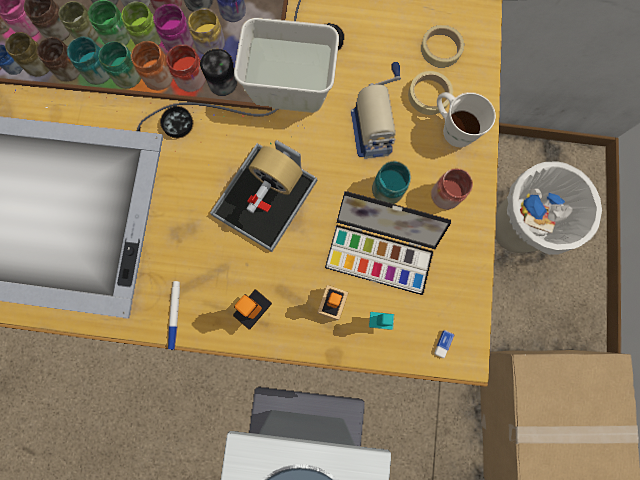

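The scene view shows the small orange wedge in its wooden holder at about (286,275), the larger free-standing orange one at (237,230) and the turquoise one at (303,300). The clip on the rod is at (318,205). In the top view the holder is at (333,302), the stand's tray is centred at about (263,196) and the red clip is at (259,202).

Run:
```python
from h import *
np.set_printoptions(precision=4,suppress=True)
im=cv2.imread("pics/top0.png"); c=bot.camera_model("top")
hsv=cv2.cvtColor(im,cv2.COLOR_BGR2HSV)
# coarse ones
for n,uv,z in [("holder",(333,302),.05),("big",(252,307),.05),("turq",(381,320),.05),("stand",(263,196),.02),("clip",(259,202),.098),("teal",(393,180),.09),("salmon",(455,187),.09),("eraser",(445,344),.01),("palette",(390,243),.03)]:
    print(n,onz(c,uv,z))
a=cv2.resize(im[135:260,200:330],None,fx=3,fy=3,interpolation=cv2.INTER_CUBIC)
b=cv2.resize(im[275:335,300:365],None,fx=6,fy=6,interpolation=cv2.INTER_CUBIC)
H=max(a.shape[0],b.shape[0]); 
o=np.zeros((H,a.shape[1]+b.shape[1],3),np.uint8); o[:a.shape[0],:a.shape[1]]=a; o[:b.shape[0],a.shape[1]:]=b
cv2.imwrite("pics/crop.png",o); print(o.shape)
w=bot.camera_model("wrist"); s=bot.read_state(); R=np.array(s["tcp_rot"])
print("wrist cam in tool:", R.T@(-w["R"].T@w["t"]-s["position"]), "\n",R.T@w["R"].T, w["intrinsics"][0,0])
```

```text
holder [ 0.4199 -0.0156  0.05  ]
big [0.3925 0.1369 0.05  ]
turq [ 0.3965 -0.1101  0.05  ]
stand [0.6212 0.1496 0.02  ]
clip [0.5868 0.1453 0.098 ]
teal [ 0.6629 -0.1041  0.09  ]
salmon [ 0.6633 -0.2248  0.09  ]
eraser [ 0.366 -0.246  0.01 ]
palette [ 0.5514 -0.1174  0.03  ]
(375, 780, 3)
wrist cam in tool: [ 0.0773 -0.     -0.1846] 
 [[-0.0005 -0.9607 -0.2777]
 [ 1.     -0.0006  0.0004]
 [-0.0006 -0.2777  0.9607]] 403.02050875261494
```

View pics/crop.png

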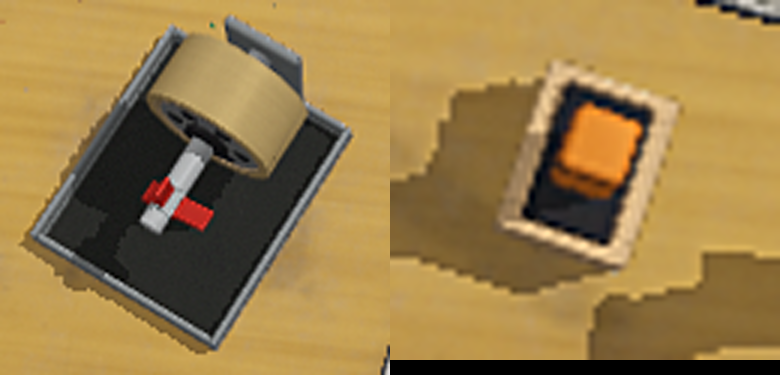

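The crop shows the tray's rim corners, in top-view pixels, at (211,214), (271,251), (317,179) and (257,144), with the rod's free end at about (251,208). The holder's top corners are at (328,285), (348,292), (339,320) and (318,312). The clip's mouth opens towards the lower right.

Run:
```python
from h import *
np.set_printoptions(precision=4,suppress=True)
im=cv2.imread("pics/top0.png"); c=bot.camera_model("top"); hsv=cv2.cvtColor(im,cv2.COLOR_BGR2HSV)
def rigid(L,W):
    L=np.array(L);W=np.array(W)[:,:2]; l=L-L.mean(0); w=W-W.mean(0)
    a=np.arctan2((l[:,0]*w[:,1]-l[:,1]*w[:,0]).sum(),(l*w).sum()); R=np.array([[np.cos(a),-np.sin(a)],[np.sin(a),np.cos(a)]])
    o=W.mean(0)-R@L.mean(0); return o,np.degrees(a),np.linalg.norm((R@L.T).T+o-W,axis=1)
# stand: left(+x,+y), bottom(-x,+y), right(-x,-y), top(+x,-y)
W=[onz(c,p,.02) for p in [(210.7,213.7),(271,251),(317.3,179),(256.7,144.3)]]
o,a,e=rigid([(.075,.09),(-.075,.09),(-.075,-.09),(.075,-.09)],W); print("stand",o,a,e)
t=np.radians(a);R=np.array([[np.cos(t),-np.sin(t),0],[np.sin(t),np.cos(t),0],[0,0,1]])
P=lambda q: R@np.array(q)/1000+np.r_[o,0]
cs=bot.camera_model("scene")
for n,q in [("rodend",(-12,56,98)),("neck",(-12,35,98)),("mouth",(-12-28.5*.574,35,98+28.5*.819)),("eye",(-12,35,121))]: print(n,P(q),proj(c,P(q)),proj(cs,P(q)))
H=[onz(c,p,.05) for p in [(328,285.3),(348.3,292.2),(339.2,319.7),(318.3,312.5)]]
# x long: TL->BL is -x ; y to the left in view
o2,a2,e2=rigid([(.028,.022),(.028,-.022),(-.028,-.022),(-.028,.022)],H); print("holder",o2,a2,e2)
for im_,cc,n in [(im,c,"top"),(cv2.imread("pics/scene0.png"),cs,"scene")]:
    h=cv2.cvtColor(im_,cv2.COLOR_BGR2HSV)
    m=cv2.inRange(h,(5,180,120),(14,255,255)); k,l,st,ce=cv2.connectedComponentsWithStats(m)
    print(n,"orange",[(st[i],ce[i]) for i in range(1,k) if st[i,4]>60])
    m=cv2.inRange(h,(0,170,90),(4,255,255))|cv2.inRange(h,(172,170,90),(180,255,255)); k,l,st,ce=cv2.connectedComponentsWithStats(m)
    print(n,"red",[(st[i],ce[i]) for i in range(1,k) if st[i,4]>15])
    print("handle top",proj(cc,[*o2,.13]),"hbot",proj(cc,[*o2,.055]))
```

```text
stand [0.6209 0.1475] 65.30231356554678 [0.0025 0.0018 0.0011 0.0019]
rodend [0.565 0.16  0.098] [249.6926 212.2303] [302.9272 208.4614]
neck [0.5841 0.1512 0.098 ] [255.7165 203.0287] [311.9412 207.6826]
mouth [0.5773 0.1363 0.1213] [261.8598 204.0876] [312.5975 201.307 ]
eye [0.5841 0.1512 0.121 ] [254.3956 199.6736] [311.6124 198.567 ]
holder [ 0.4193 -0.0166] -12.61870799373681 [0.0016 0.0014 0.0013 0.001 ]
top orange [(array([130,  79,  36,  14, 158], dtype=int32), array([144.1835,  87.7278])), (array([358, 259,  10,  14,  97], dtype=int32), array([362.4433, 265.3299])), (array([247, 305,  15,  14,  85], dtype=int32), array([254.6588, 311.5412]))]
top red [(array([172,  57,  23,  13, 215], dtype=int32), array([183.8977,  63.0837])), (array([193,  68,   6,   8,  17], dtype=int32), array([196.    ,  71.5294])), (array([178,  73,  12,   6,  39], dtype=int32), array([184.0256,  76.0769])), (array([171,  79,  25,  17, 119], dtype=int32), array([181.2353,  89.6387])), (array([247, 194,  11,   9,  60], dtype=int32), array([252.4167, 198.6333])), (array([258, 201,  13,  11,  87], dtype=int32), array([264., 206.])), (array([372, 263,  10,  14,  97], dtype=int32), array([376.2268, 269.2371]))]
handle top [335.7423 299.1758] hbot [333.596  302.1714]
scene orange [(array([226, 198,  15,   8, 103], dtype=int32), array([233.2718, 201.6408])), (array([228, 208,  18,  39, 544], dtype=int32), array([236.3051, 227.4816])), (array([280, 241,  12,   9,  75], dtype=int32), array([285.3867, 245.44  ])), (array([283, 251,  10,  29, 260], dtype=int32), array([287.6808, 264.9846]))]
scene red [(array([311, 195,   5,   8,  33], dtype=int32), array([312.697 , 198.4848])), (array([333, 292,  11,   5,  31], dtype=int32), array([338.    , 293.8387])), (array([339, 299,  12,   6,  30], dtype=int32), array([344.5, 301.5]))]
handle top [285.3395 245.035 ] hbot [287.6399 278.8224]
```

Emit:
apply_moves([
  [[-4,-2.7,-2.5,0,0,0,1],[-8,-5.5,-5,0,0,0,1],[-12,-8.2,-7.5,0,0,0,1],[-16,-11,-10,0,0,0,1],[-20,-13.7,-10,0,0,0,1],[-24,-16.5,-10,0,0,0,1],[-28,-19.2,-10,0,0,0,1],[-32,-22,-10,0,0,0,1],[-36,-24.7,-10,0,0,0,1],[-40,-27.5,-10,0,0,0,1],[-43.5,-30,-10,0,0,0,1],[-46,-31.7,-10,0,0,0,1],[-48,-33,-10,0,0,0,1],[-49,-33.7,-10,0,0,0,1],[-49,-33.7,-10,0,0,0,1]],
])

```text
time_s: 1.98
position: [0.5594, 0.1003, 0.3]
tcp_rot: [[-0.938, 0.347, -0.001], [0.347, 0.938, 0.0], [0.001, 0.0, -1.0]]
force: [-0.2, 0.3, -0.6]
opening: 1.0
grasp_force: 0.0
```

Run:
```python
from h import *
np.set_printoptions(precision=4,suppress=True)
s=bot.read_state(); c=bot.camera_model("wrist"); im=bot.capture("wrist"); cv2.imwrite("pics/w1.png",im)
import pickle; pickle.dump(c,open("w1.pkl","wb"))
print(s["time_s"],s["position"],s["joint_positions"])
h=cv2.cvtColor(im,cv2.COLOR_BGR2HSV)
for lo,hi in [((0,150,70),(4,255,255)),((172,150,70),(180,255,255))]: pass
m=cv2.inRange(h,(0,150,70),(4,255,255))|cv2.inRange(h,(172,150,70),(180,255,255)); k,l,st,ce=cv2.connectedComponentsWithStats(m)
print([(st[i],ce[i]) for i in range(1,k) if st[i,4]>40])
```

```text
1.975 [0.5594 0.1003 0.3   ] [ -1.108   20.0267  82.9109   0.0217  77.105  -70.8081]
[(array([163, 182,  18,  25, 172], dtype=int32), array([170.7326, 195.0465])), (array([138, 187,  19,  24, 301], dtype=int32), array([147.1993, 198.4751])), (array([350, 204,  25,  16, 370], dtype=int32), array([362.3135, 211.4486])), (array([382, 204,  18,  22, 254], dtype=int32), array([389.878 , 213.6299]))]
```

View pics/w1.png

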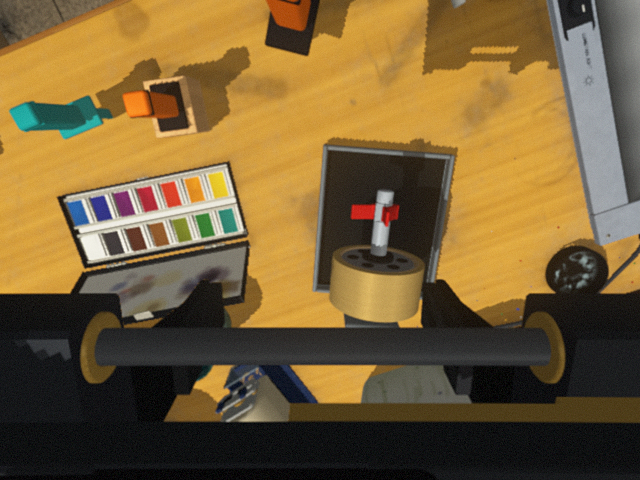

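The wrist view shows the stand's tray with corners at about (323,146), (454,155), (316,290) and (437,270). The rod runs from the roll at (381,250) to its free end at (385,192), and the red clip's ears lie at (350-375,212) and (390-400,213). The holder with the wedge is at about (175,105).

Run:
```python
import cv2,numpy as np
im=cv2.imread("pics/w1.png")
a=cv2.resize(im[175:260,335:415],None,fx=7,fy=7,interpolation=cv2.INTER_CUBIC)
b=cv2.resize(im[65:145,115:210],None,fx=2.5,fy=2.5,interpolation=cv2.INTER_CUBIC)
o=np.zeros((600,798,3),np.uint8); o[:595,:560]=a; o[:200,560:797]=b[:200,:237]
cv2.imwrite("pics/w1c.png",o)
```

```text
(no output)
```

View pics/w1c.png

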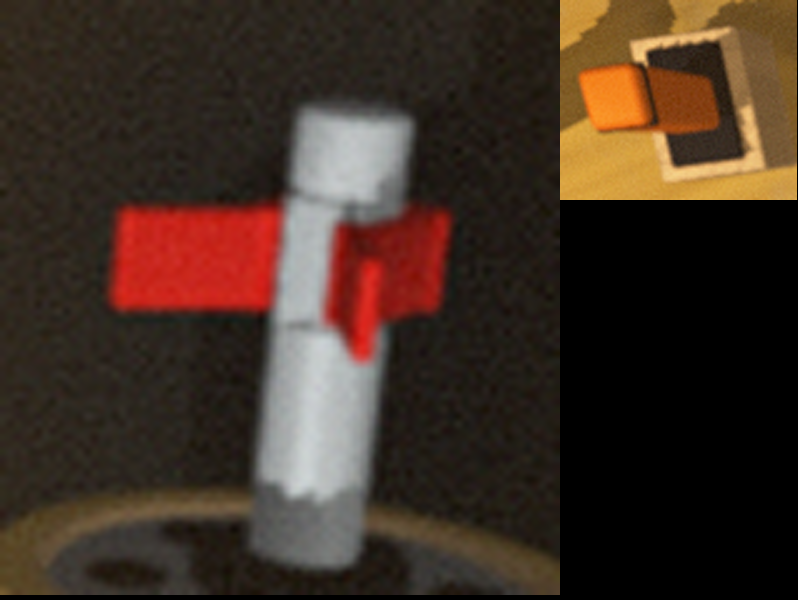

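The enlargement shows the −x ear's end edge at about (351.5,204.7)–(351,219) and the +x ear's bright end edge at (388,212.4)–(386.7,226.4). The rod's axis runs from (385.9,191) to (380.7,239).

```bash
cat > st.py <<'E'
from h import *
import pickle
from scipy.optimize import least_squares
np.set_printoptions(precision=4,suppress=True)
W=pickle.load(open("w1.pkl","rb")); T=bot.camera_model("top"); S=bot.camera_model("scene")
def Rz(a): a=np.radians(a); return np.array([[np.cos(a),-np.sin(a),0],[np.sin(a),np.cos(a),0],[0,0,1]])
E
python3 - <<'E'
from st import *
# stand (mm) -> pixel, per camera
L=[((-44,42,110.4),(351.7,204.7)),((-44,28,110.4),(351,219)),((-12.8,42,132.2),(388.1,212.4)),((-12.8,28,132.2),(386.7,226.4)),
((75,90,20),(454.5,155)),((-75,90,20),(323,145.5)),((-75,-90,20),(316,290.5))]
LT=[((75,90,20),(210.7,213.7)),((-75,90,20),(271,251)),((-75,-90,20),(317.3,179)),((75,-90,20),(256.7,144.3))]
def pred(p,q): return np.r_[p[:2],0]+Rz(p[2])@np.array(q)/1000
p0=[.6209,.1475,65.3]
f=lambda p,LL,c:np.concatenate([proj(c,pred(p,q))-u for q,u in LL])
for nm,g in [("W",lambda p:f(p,L,W)),("Wclip",lambda p:f([*p[:2],65.3],L[:4],W)),("T",lambda p:f(p,LT,T)),("both",lambda p:np.r_[f(p,L,W),f(p,LT,T)])]:
    r=least_squares(g,p0,x_scale=[.01,.01,1]); print(nm,r.x,r.fun.reshape(-1,2).round(1).tolist())
    print("  neck",pred(r.x,(-12,35,98)), "axis px",proj(W,pred(r.x,(-12,56,98))),proj(W,pred(r.x,(-12,10,98))))
# wedge handle & holder in wrist: crop b scale 2.5 offset (115,65), placed at 560
Hc=[((-28,22,50),(632,42)),((-28,-22,50),(663,180)),((28,22,50),(738,27)),((28,-22,50),(765,166))]
Hw=[(((u-560)/2.5+115),v/2.5+65) for _,(u,v) in Hc]
P=np.array([onz(W,u,.05) for u in Hw]); print("holder corners",P, "mean",P.mean(0))
d=lambda a,b:np.linalg.norm(P[a]-P[b]); print(d(0,1),d(2,3),d(0,2),d(1,3)); 
for a,b in [(0,1),(2,3),(0,2),(1,3)]: v=P[b]-P[a]; print(np.degrees(np.arctan2(v[1],v[0])))
E
```

```text
W [ 0.6233  0.151  66.1332] [[0.5, 0.0], [0.0, 0.2], [0.7, -0.7], [0.5, 0.4], [0.6, -1.4], [-0.5, -0.2], [-2.4, 2.4]]
  neck [0.5865 0.1542 0.098 ] axis px [385.5735 189.9609] [380.7083 235.7775]
Wclip [ 0.6234  0.15   65.3   ] [[0.2, -0.2], [-0.5, -0.0], [0.4, -0.5], [-0.1, 0.7]]
  neck [0.5866 0.1537 0.098 ] axis px [385.4402 190.2505] [379.9124 236.0044]
T [ 0.621   0.1475 65.2967] [[-1.2, 0.3], [0.4, 0.7], [0.5, -0.3], [0.3, -0.9]]
  neck [0.5842 0.1512 0.098 ] axis px [382.184 188.872] [376.7519 234.7111]
both [ 0.6231  0.1504 65.7371] [[0.1, -0.2], [-0.5, -0.1], [0.3, -0.8], [-0.1, 0.4], [0.4, -0.9], [-0.6, -0.6], [-3.5, 2.0], [-2.3, -0.4], [-0.4, -0.6], [-0.9, -1.8], [-1.4, -1.9]]
  neck [0.5863 0.1538 0.098 ] axis px [385.2547 189.934 ] [380.0819 235.7322]
holder corners [[ 0.3887 -0.0275  0.05  ]
 [ 0.4412 -0.0404  0.05  ]
 [ 0.3983  0.0149  0.05  ]
 [ 0.4507  0.0018  0.05  ]] mean [ 0.4197 -0.0128  0.05  ]
0.05401621486607092 0.05403537195611075 0.04338232688234576 0.04330666615451301
-13.862444083565757
-13.942273521232574
77.31784378631897
77.29462497272335
```

Emit:
apply_moves([
  [[1.1,-1.9,1,0,0,10,1],[2.2,-3.8,2,0,0,20,1],[3.3,-5.7,3,0,0,30,1],[4.4,-7.6,4,0,0,40,1],[5.5,-9.5,5,0,0,50,1],[6.6,-11.4,6,0,0,60,1],[7.7,-13.3,7,0,0,70,1],[8.7,-15,8,0,0,78,1],[9.1,-15.6,8,0,0,82.7,1],[9.1,-15.6,10,0,0,82.7,1],[9.1,-15.6,13,0,0,82.7,1],[9.1,-15.6,16,0,0,82.7,1],[9.1,-15.6,18.5,0,0,82.7,1],[9.1,-15.6,20.5,0,0,82.7,1],[9.1,-15.6,21.6,0,0,82.7,1],[9.1,-15.6,21.6,0,0,82.7,1]],
])

```text
time_s: 4.03
position: [0.4196, -0.0138, 0.084]
tcp_rot: [[0.224, 0.975, -0.001], [0.975, -0.224, 0.0], [0.0, -0.001, -1.0]]
force: [-1.0, -0.2, -0.5]
opening: 1.002
grasp_force: 0.0
```

Run:
```python
from h import *
im=bot.capture("scene"); cv2.imwrite("pics/s1.png",cv2.resize(im[170:340,200:400],None,fx=3,fy=3,interpolation=cv2.INTER_CUBIC)); s=bot.read_state(); print(s["force"],s["joint_positions"])
```

```text
[-0.20168832 -0.22962969  0.01543692] [-1.72312261e+01  2.72611928e+01  1.17025555e+02  6.15170795e-03
  3.57067659e+01 -4.30692255e+00]
```

View pics/s1.png

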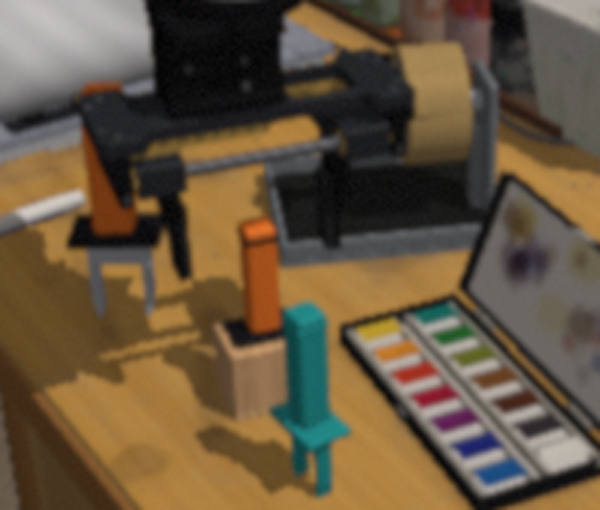

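Run:
```python
from st import *
s=bot.read_state(); R=s["tcp_rot"]; p=s["position"]
for n,c,o in [("scene",S,(200,170,3)),]:
    for y in (-.05,0,.05):
        u=proj(c,p+R@[0,y,.011]); print(y,u,(u-o[:2])*3)
for z in (.055,.073,.13): u=proj(S,[.4195,-.0147,z]); print(z,u,(u-[200,170])*3)
im=bot.capture("top"); c=cv2.resize(im[235:360,250:420],None,fx=4,fy=4,interpolation=cv2.INTER_CUBIC)
a=bot.capture("wrist"); cv2.imwrite("pics/w2.png",a)
```

```text
-0.05 [261.3771 275.5738] [184.1312 316.7213]
0 [286.7494 270.0437] [260.2482 300.131 ]
0.05 [311.2854 264.6938] [333.8562 284.0813]
0.055 [287.2178 278.3592] [261.6533 325.0776]
0.073 [286.6784 270.4986] [260.0351 301.4958]
0.13 [284.9044 244.6082] [254.7131 223.8246]
```

View pics/w2.png

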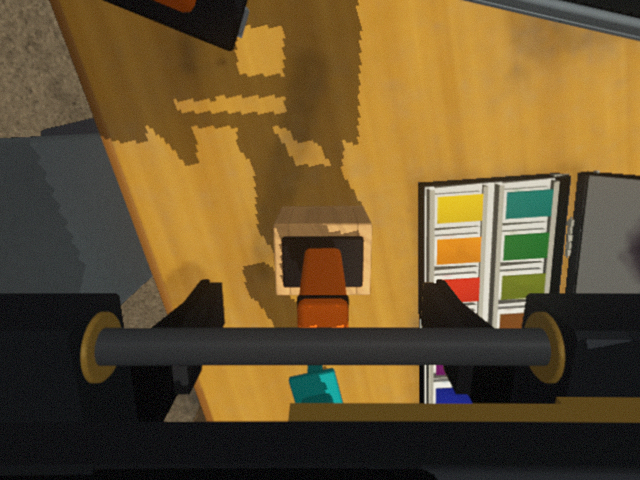

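The wrist view shows the handle between the open fingers, laterally centred at u≈323, with the fingertips at v≈283. In the scene crop the fingertips appear higher than predicted, so I check that numerically.

Run:
```python
from st import *
im=bot.capture("scene"); g=cv2.cvtColor(im,cv2.COLOR_BGR2HSV)[...,2]
print("rows",list(range(236,290,2)))
for u in (256,258,260,262,264,306,308,310,312,314): print(u,g[236:290:2,u])
s=bot.read_state(); R=s["tcp_rot"]; p=s["position"]; print(p)
for y in (-.0435,-.0585,.0435,.0585):
    print(y,[proj(S,p+R@[0,y,z]).round(1) for z in (.011,-.01,-.03,-.059)])
```

```text
rows [236, 238, 240, 242, 244, 246, 248, 250, 252, 254, 256, 258, 260, 262, 264, 266, 268, 270, 272, 274, 276, 278, 280, 282, 284, 286, 288]
256 [ 12  12   8  10  35  69 104 133 148 154 154 162 166 167 170 171 135 105
 152 173 176 159 111 148 154 109 101]
258 [ 10   9  15  12  15  15  22  28  38  49  65 108 148 164 168 163 115 107
 156 174 174 139 103 150 135 100 101]
260 [ 65  27  15  11  16  16  19  19  17  11  13  19  54 112 161 151 105 115
 165 172 171 134 116 163 135 100  99]
262 [155 116  91  73  67  73  67  52  39  32  31  24  23  88 159 132  98 102
 120 141 155 114 118 159 115 101 100]
264 [175 174 168 157 153 155 151 147 133 122 118 110 109 129 123 107  97  97
  95  97 121 101 123 152 118 119  99]
306 [ 18  19  17  20  21  19  28  86  83  78  84 144 174 173 171 171 173 172
 134 138 123 111 105 104 105 104 104]
308 [ 19  12  16  16  17  16  22  57  74  79  82 146 175 173 174 170 170 174
 171 138 119 114 105 110 108 108 108]
310 [ 19  16  21  25  26  22  24  26  54  77  85 150 174 177 174 172 170 169
 172 173 166 161 164 157 150 152 157]
312 [ 14  15  12  14  18  19  20  20  53  81  92 154 174 176 175 174 172 169
 170 174 171 157 145 140 136 154 164]
314 [ 14   9  15  25  23  22  46  69  70  82  97 157 172 173 177 176 173 169
 167 171 162  85  49  34  49 117 152]
[ 0.4206 -0.0145  0.0849]
-0.0435 [array([265. , 274.7]), array([264.1, 265.2]), array([263.2, 256. ]), array([261.9, 242.4])]
-0.0585 [array([257.3, 276.4]), array([256.3, 266.9]), array([255.3, 257.7]), array([253.9, 243.9])]
0.0435 [array([308.5, 265.2]), array([308.1, 255.9]), array([307.7, 246.9]), array([307.1, 233.5])]
0.0585 [array([315.7, 263.6]), array([315.4, 254.3]), array([315. , 245.3]), array([314.6, 232. ])]
```

Emit:
apply_moves([
  [[0,0,0,0,0,0,-0.2],[0,0,0,0,0,0,-0.5],[0,0,0,0,0,0,-1],[0,0,0,0,0,0,-1],[0,0,0,0,0,0,-1],[0,0,0,0,0,0,-1],[0,0,0,0,0,0,-1]],
])

```text
time_s: 5.1
position: [0.42, -0.0144, 0.0842]
tcp_rot: [[0.224, 0.974, -0.0], [0.974, -0.224, 0.0], [-0.0, -0.0, -1.0]]
force: [0.2, 0.0, 1.2]
opening: 0.285
grasp_force: 0.0
```

Run:
```python
from st import *
im=bot.capture("scene"); g=cv2.cvtColor(im,cv2.COLOR_BGR2HSV)
s=bot.read_state(); print(s["position"],s["force"],s["opening"]*87,s["grasp_force"]); R=s["tcp_rot"]; p=s["position"]
print([proj(S,p+R@[0,0,z]).round(1) for z in (.011,-.008,-.03)])
# orange mask of handle: rows extent and dark finger tips beside it
for u in (276,278,280,282,290,292,294,296,298): print(u,g[236:290:2,u,2])
im=bot.capture("wrist"); cv2.imwrite("pics/w3.png",im)
h=cv2.cvtColor(im,cv2.COLOR_BGR2HSV); 
for u in (290,296,350,356): print(u,h[200:340:6,u,2])
```

```text
[ 0.42   -0.0144  0.0842] [-0.4247  0.2985  0.1225] 20.751462713627877 0.0
[array([286.8, 270.3]), array([286.2, 261.8]), array([285.5, 251.8])]
276 [ 18  16  18  15  18  19  16  16  16  13  27  76 143 142 105 101 101 101
  98  94  65  24  56 109 152 168 137]
278 [ 92  78  71  67  61  40  29  27  29  26  22  48 139 163 129 106 100 100
  99  97  62  19  23  27  59 157 184]
280 [166 162 161 155 126 117  82  58  67  74  68  76 125 144 149 121 101 101
  99  94  54  17  24  21  39 147 184]
282 [166 171 174 160 141 184 164  96  95 124 121 116 113 113 112 109 107 105
 104 101  91  66  34  25  59 165 172]
290 [ 45  55  61  71  95 178 151 102 157 162 163 164 164 163 163 163 163 162
 162 162 162 153  81  45 158 187 151]
292 [ 16  19  19  15  30  86  72  54  91 111 128 146 166 169 168 166 162 162
 154 145 149 137  58  72 167 169 143]
294 [ 21  18  18  14  22  24  23  25  23  34  64 104 165 176 178 174 169 167
 126  73  69  56  47  67 137 133 122]
296 [ 10  14  12  15  14  20  19  22  22  24  65 103 166 175 179 178 174 171
 126 117  86  70  67  66  67  68  68]
298 [ 11  12  13  19  22  23  25  44  57  49  73 108 166 173 178 178 177 165
 130 133 115  86  78  72  69  69  68]
290 [125 131 139 133 167 160  80  49  40  42  46  49  43  45  34  36  29  31
  25  31  22  25  56  59]
296 [129 137 138 140 172 162  83  44  38  42  46  48  45  49  39 108  76  44
  41  39  38  42  55  63]
350 [138 141 132 138 222 247  72  66  64  56  60  61  62  55  37  34  33  32
  41  48  46  43  55  58]
356 [141 147 133 127 224 225  80  66  65  62  61  61  64  60  41  38  40  38
  31  26  34  33  52  61]
```

View w3.

View pics/w3.png

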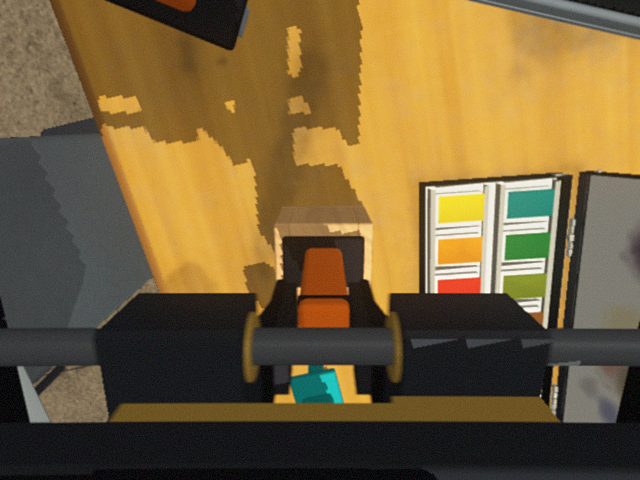

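The wrist view shows the fingers closing on the handle, with their visible tips at v≈283. That puts them on the upper part of the handle (its top edge is at v≈298, its foot at v≈248), so I go 8 mm lower before gripping.

Emit:
apply_moves([
  [[0,0,0,0,0,0,-0.1],[0,0,0,0,0,0,-0.1],[0,0,0.4,0,0,0,-0.1],[0,0,0.8,0,0,0,-0.1],[0,0,0.8,0,0,0,-0.5],[0,0,0.8,0,0,0,-1],[0,0,0.8,0,0,0,-1],[0,0,0.8,0,0,0,-1],[0,0,0.8,0,0,0,-1],[0,0,0.8,0,0,0,-1],[0,0,0.8,0,0,0,-1]],
])

```text
time_s: 6.58
position: [0.4199, -0.0144, 0.0762]
tcp_rot: [[0.224, 0.974, -0.0], [0.974, -0.224, -0.0], [-0.0, -0.0, -1.0]]
force: [-0.5, 0.2, -0.8]
opening: 0.228
grasp_force: 30.0
```

```bash
cat > plan.py <<'E'
from st import *
from scipy.spatial.transform import Rotation as Ro
neck=np.array([.586,.1533,.098]); yaw=65.5; GZ=.0712
def goal(d,neck=neck,yaw=yaw,gz=GZ):
    "TCP pose with tine tips at clip z = d (m)"
    R=Rz(yaw); a=np.radians(35); cz=R@[-np.sin(a),0,np.cos(a)]; cx=R@[np.cos(a),0,np.sin(a)]; cy=R[:,1]
    return neck+(d+gz)*cz, np.c_[cy,cx,-cz]
def rel(p,R,p0,R0):
    return (R0.T@(p-p0)*100).round(2), Ro.from_matrix(R0.T@R).as_rotvec(degrees=True).round(2)
E
python3 - <<'E'
from plan import *
s=bot.read_state(); p0=s["position"];R0=s["tcp_rot"]; print(p0,s["joint_positions"])
for d in (.06,.045,-.012): p,R=goal(d); print(d,p,rel(p,R,p0,R0))
E
```

```text
[ 0.4199 -0.0144  0.0762] [-17.2827  28.3053 117.3961  -0.0016  34.3011  -4.3122]
0.06 [0.5548 0.0848 0.2055] (array([ 12.7 ,  10.91, -12.92]), array([-29.29,  23.92, -75.85]))
0.045 [0.5584 0.0927 0.1932] (array([ 13.54,  11.09, -11.69]), array([-29.29,  23.92, -75.85]))
-0.012 [0.5719 0.1224 0.1465] (array([16.74, 11.74, -7.03]), array([-29.29,  23.92, -75.85]))
```

Emit:
apply_moves([
  [[0,0,-0.5,0,0,0,-1],[0,0,-1.5,0,0,0,-1],[0,0,-3.5,0,0,0,-1],[0,0,-6,0,0,0,-1],[0,0,-9,0,0,0,-1],[0,0,-12,0,0,0,-1],[0,0,-14.5,0,0,0,-1],[0,0,-15.5,0,0,0,-1],[0,0,-15.5,0,0,0,-1]],
])

```text
time_s: 7.7
position: [0.4201, -0.0144, 0.2318]
tcp_rot: [[0.224, 0.974, 0.001], [0.974, -0.224, -0.0], [-0.0, 0.001, -1.0]]
force: [0.0, 0.6, -0.7]
opening: 0.226
grasp_force: 30.0
```

Emit:
apply_moves([
  [[1.2,1.1,0,-2.9,2.4,-7.6,-1],[2.4,2.2,0,-5.9,4.8,-15.2,-1],[3.6,3.3,0,-8.8,7.2,-22.8,-1],[4.8,4.4,0,-11.7,9.6,-30.3,-1],[6,5.5,0,-14.6,12,-37.9,-1],[7.2,6.6,0,-17.6,14.4,-45.5,-1],[8.4,7.7,0,-20.5,16.7,-53.1,-1],[9.6,8.7,0.4,-23.4,19.1,-60.7,-1],[10.8,9.8,0.9,-26.4,21.5,-68.3,-1],[11.7,10.5,1.4,-28.5,23.2,-73.7,-1],[12.1,10.8,1.8,-29.3,23.9,-75.85,-1],[12.1,10.8,1.8,-29.3,23.9,-75.85,-1],[12.1,10.8,1.8,-29.3,23.9,-75.85,-1]],
])

```text
time_s: 9.32
position: [0.5517, 0.0794, 0.2126]
tcp_rot: [[-0.91, 0.341, 0.237], [0.415, 0.745, 0.522], [0.002, 0.573, -0.819]]
force: [0.7, 0.4, -0.6]
opening: 0.226
grasp_force: 30.0
```

Run:
```python
from plan import *
s=bot.read_state(); p0=s["position"];R0=s["tcp_rot"]; print(p0,s["joint_positions"],s["time_s"])
for d in (.07,): p,R=goal(d); print(d,p,rel(p,R,p0,R0))
W2=bot.camera_model("wrist"); im=bot.capture("wrist"); cv2.imwrite("pics/w4.png",im); pickle.dump(W2,open("w4.pkl","wb"))
for n in ("top","scene"): cv2.imwrite(f"pics/{n}4.png",bot.capture(n))
w=lambda q: p0+R0@(np.array([q[1],q[0],-q[2]])/1000)+R0@[0,0,GZ]  # wedge coords (mm) -> world
for q in [(-16,5,8),(-11,5,8),(11,5,8),(16,5,8),(-23,15,50),(23,15,50)]: print("wedge",q,proj(W2,w(q)))
c=lambda q: neck+np.c_[R[:,1],R[:,0],-R[:,2]]@(np.array(q)/1000)
for q in [(-19,7,28.5),(-19,-7,28.5),(19,7,28.5),(19,-7,28.5),(0,0,0)]: print("clip",q,proj(W2,c(q)))
```

```text
[0.5517 0.0794 0.2126] [ -24.2307   23.4152  104.9533   41.7786   59.3356 -114.1249] 9.325
0.07 [0.5524 0.0796 0.2137] (array([-0.06,  0.1 , -0.06]), array([-0.03, -0.06, -0.08]))
wedge (-16, 5, 8) [297.1041 239.1855]
wedge (-11, 5, 8) [304.9095 239.1803]
wedge (11, 5, 8) [339.2489 239.1574]
wedge (16, 5, 8) [347.0537 239.1523]
wedge (-23, 15, 50) [278.9705 243.2313]
wedge (23, 15, 50) [365.1792 243.1737]
clip (-19, 7, 28.5) [298.3514 219.443 ]
clip (-19, -7, 28.5) [298.6888 237.245 ]
clip (19, 7, 28.5) [348.6001 219.3465]
clip (19, -7, 28.5) [348.3044 237.1512]
clip (0, 0, 0) [323.3861 219.6526]
```

View pics/w4.png

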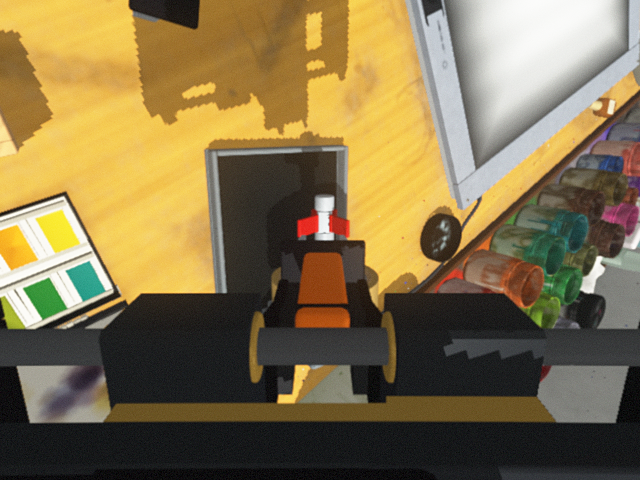

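The wrist view shows the tilted pose reached. The clip's ears span u≈299–349 around the rod at u≈324, with the collar's edge below them at v≈241, so wedge and clip are in line across the jaws. Next I put numbers on it.

Run:
```python
from plan import *
im=cv2.imread("pics/w4.png"); h=cv2.cvtColor(im,cv2.COLOR_BGR2HSV); v=h[...,2]
m=cv2.inRange(h,(0,150,70),(4,255,255))|cv2.inRange(h,(174,150,70),(180,255,255))
ys,xs=np.nonzero(m[190:250,280:370]); print("red u",xs.min()+280,xs.max()+280,"v",ys.min()+190,ys.max()+190)
for u in (300,304,308,340,344,348): c=np.nonzero(m[190:250,u])[0]+190; print(u,c.min(),c.max())
for r in (214,220,226,232): c=np.nonzero(m[r,280:370])[0]+280; print(r,c.min(),c.max())
print("rod row 205", v[205,300:350:2]); 
print("collar row 246",v[246,270:376:2]); print("col 290,355",v[232:256,290],v[232:256,355])
o=cv2.inRange(h,(5,180,80),(14,255,255)); 
for r in (255,270,290): c=np.nonzero(o[r,290:360])[0]+290; print("handle",r,c.min(),c.max())
# top & scene red / wedge
for n,c in (("top",T),("scene",S)):
    i=cv2.imread(f"pics/{n}4.png"); hh=cv2.cvtColor(i,cv2.COLOR_BGR2HSV); u=proj(c,neck).astype(int)
    mm=cv2.inRange(hh,(0,150,70),(4,255,255))|cv2.inRange(hh,(174,150,70),(180,255,255))
    ys,xs=np.nonzero(mm[u[1]-20:u[1]+20,u[0]-25:u[0]+25]); print(n,u,"red",len(xs),(xs.mean()+u[0]-25,ys.mean()+u[1]-20) if len(xs) else "")
```

```text
red u 297 348 v 209 237
300 219 236
304 218 234
308 217 235
340 218 234
344 219 234
348 221 235
214 311 336
220 297 345
226 297 348
232 297 348
rod row 205 [ 38  34  42  43  45  47  44  79 159 190 212 229 240 242 239 235 221 103
  75  88  90  93  94 135 240]
collar row 246 [ 34  27  33  33  28  29  30  30  34  32  30  34  29  38  38  36  32  35
  37  38  41  41  38  38  45  35  39  44  44  48  44  49  53  48  49  49
  52  65  71  62  60  59  61  71  88  67  60  98 250 244 244 244 246]
col 290,355 [32 42 33 32 37 38 34 38 28 30 29 28 31 35 30 37 34 31 31 37 32 43 54 56] [238 239 236 237 237 239 242 235 141  54  58  60  56  51  68  83  79  86
  83  84  84  82  77  81]
handle 255 305 340
handle 270 302 342
handle 290 300 345
top [254 201] red 140 (np.float64(258.1714285714286), np.float64(202.81428571428572))
scene [312 207] red 45 (np.float64(312.6222222222222), np.float64(203.24444444444444))
```

Emit:
apply_moves([
  [[-0.1,0.05,0.5,0,0,0,-1],[-0.2,0.05,1.5,0,0,0,-1],[-0.2,0.05,2.5,0,0,0,-1],[-0.2,0.05,3.5,0,0,0,-1],[-0.2,0.05,4,0,0,0,-1],[-0.2,0.05,4,0,0,0,-1]],
])

```text
time_s: 10.22
position: [0.5637, 0.1, 0.1803]
tcp_rot: [[-0.91, 0.34, 0.237], [0.414, 0.745, 0.522], [0.001, 0.574, -0.819]]
force: [0.6, 0.2, -0.4]
opening: 0.23
grasp_force: 30.0
```

Emit:
apply_moves([
  [[0,0,0.4,0,0,0,-1],[0,0,0.8,0,0,0,-1],[0,0,1.2,0,0,0,-1],[0,0,1.6,0,0,0,-1],[0,0,2,0,0,0,-1],[0,0,2.4,0,0,0,-1]],
])

```text
time_s: 10.98
position: [0.5703, 0.112, 0.1613]
tcp_rot: [[-0.91, 0.339, 0.24], [0.416, 0.745, 0.521], [-0.002, 0.574, -0.819]]
force: [0.0, -2.6, 3.7]
opening: 0.226
grasp_force: 30.0
```

Emit:
apply_moves([
  [[0,0,0.4,0,0,0,-1],[0,0,0.8,0,0,0,-1],[0,0,1.2,0,0,0,-1],[0,0,1.6,0,0,0,-1],[0,0,1.9,0,0,0,-1],[0,0,2.1,0,0,0,-1],[0,0,2.1,0,0,0,-1],[0,0,2.1,0,0,0,-1]],
])

```text
time_s: 11.98
position: [0.5747, 0.1231, 0.144]
tcp_rot: [[-0.91, 0.34, 0.238], [0.415, 0.745, 0.522], [-0.001, 0.574, -0.819]]
force: [0.4, -0.2, 0.1]
opening: 0.227
grasp_force: 30.0
```

Run:
```python
from plan import *
s=bot.read_state(); p0=s["position"];R0=s["tcp_rot"]; print(p0,s["force"])
p,R=goal(-.014); print(rel(p,R,p0,R0))
ims=[]
for n,c in (("top",T),("scene",S)):
    i=bot.capture(n); cv2.imwrite(f"pics/{n}5.png",i); hh=cv2.cvtColor(i,cv2.COLOR_BGR2HSV); u=proj(c,neck).astype(int)
    mm=cv2.inRange(hh,(0,140,50),(5,255,255))|cv2.inRange(hh,(174,140,50),(180,255,255))
    a=mm[u[1]-50:u[1]+50,u[0]-60:u[0]+60]; k,l,st,ce=cv2.connectedComponentsWithStats(a)
    print(n,u,[(st[j][4],(ce[j]+u-[60,50]).round()) for j in range(1,k) if st[j,4]>8])
    ims.append(cv2.resize(i[u[1]-60:u[1]+60,u[0]-65:u[0]+65],None,fx=3,fy=3,interpolation=cv2.INTER_CUBIC))
cv2.imwrite("pics/c5.png",np.hstack(ims))
```

```text
[0.5747 0.1231 0.144 ] [ 0.4474 -0.2163  0.051 ]
(array([ 0.23, -0.  , -0.1 ]), array([0.  , 0.04, 0.  ]))
top [254 201] [(np.int32(159), array([240., 202.]))]
scene [312 207] [(np.int32(227), array([358., 167.])), (np.int32(127), array([310., 228.]))]
```

View pics/c5.png

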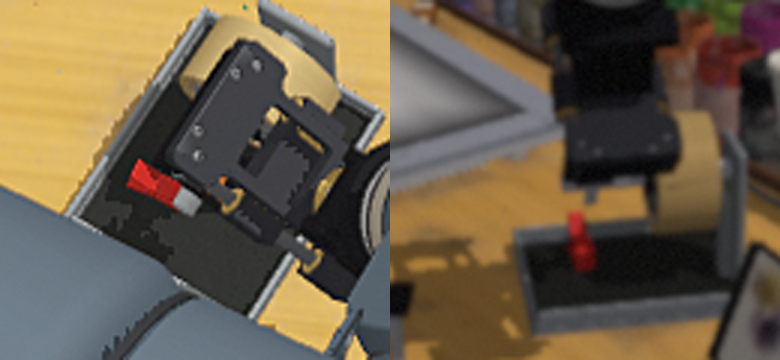

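The picture shows the rod bare and the red clip lying inside the tray, at about (240,202) in the top view and (310,228) in the scene view. Next is to withdraw and go back to the holder.

Emit:
apply_moves([
  [[0,0,-0.5,0,0,0,-1],[0,0,-1.5,0,0,0,-1],[0,0,-3,0,0,0,-1],[0,0,-5,0,0,0,-1],[0,0,-7,0,0,0,-1],[0,0,-8.5,0,0,0,-1],[0,0,-9,0,0,0,-1],[0,0,-9,0,0,0,-1]],
])

```text
time_s: 13.08
position: [0.5532, 0.0759, 0.2179]
tcp_rot: [[-0.91, 0.34, 0.239], [0.415, 0.745, 0.521], [-0.001, 0.574, -0.819]]
force: [-0.7, 0.5, -0.7]
opening: 0.227
grasp_force: 30.0
```

Run:
```python
from plan import *
s=bot.read_state(); p0=s["position"];R0=s["tcp_rot"]; print(p0,s["joint_positions"])
R=np.array([[.224,.974,0],[.974,-.224,0],[0,0,-1.]]); 
print(rel(np.array([.4199,-.0144,.2312]),R,p0,R0)); print("z via", rel(p0+[0,0,.03],R,p0,R0)[0])
h=cv2.cvtColor(bot.capture("top"),cv2.COLOR_BGR2HSV); m=cv2.inRange(h,(0,140,50),(5,255,255))|cv2.inRange(h,(174,140,50),(180,255,255))
a=m[150:250,205:315]; k,l,st,ce=cv2.connectedComponentsWithStats(a)
for j in range(1,k):
    if st[j,4]>8:
        w=onz(T,ce[j]+[205,150],.015); print(st[j],ce[j]+[205,150],w,"stand",Rz(65.5).T@(w-np.array([.6228,.1495,0])))
```

```text
[0.5532 0.0759 0.2179] [ -24.5587   23.0365  104.4521   41.4348   60.0749 -113.7943]
(array([  8.37, -10.5 ,  -8.98]), array([ 29.32, -23.86,  75.82]))
z via [-0.    1.72 -2.46]
[ 26  44  19  17 160] [239.7438 201.675 ] [0.605  0.1963 0.015 ] stand [0.0352 0.0356 0.015 ]
```

Emit:
apply_moves([
  [[0.8,-1,-0.9,2.9,-2.4,7.6,-1],[1.6,-2.1,-1.8,5.9,-4.8,15.2,-1],[2.5,-3.1,-2.7,8.8,-7.2,22.8,-1],[3.4,-4.2,-3.6,11.7,-9.5,30.3,-1],[4.2,-5.2,-4.5,14.6,-11.9,37.9,-1],[5,-6.3,-5.4,17.6,-14.3,45.5,-1],[5.8,-7.3,-6.3,20.5,-16.7,53.1,-1],[6.7,-8.4,-7.2,23.5,-19.1,60.7,-1],[7.5,-9.4,-8.1,26.4,-21.5,68.2,-1],[8.1,-10.2,-8.7,28.5,-23.2,73.6,-1],[8.37,-10.5,-8.98,29.3,-23.9,75.8,-1],[8.37,-10.5,-8.98,29.3,-23.9,75.8,-1],[8.37,-10.5,-8.98,29.3,-23.9,75.8,-1]],
])

```text
time_s: 14.75
position: [0.4197, -0.0138, 0.2306]
tcp_rot: [[0.223, 0.975, -0.001], [0.975, -0.223, 0.001], [0.0, -0.001, -1.0]]
force: [-0.4, 0.3, -0.8]
opening: 0.225
grasp_force: 30.0
```

Run:
```python
from plan import *
R=np.array([[.224,.974,0],[.974,-.224,0],[0,0,-1.]])
for _ in range(3):
    s=bot.read_state(); print(s["position"],rel(np.array([.4199,-.0144,.0762]),R,s["position"],s["tcp_rot"]),s["opening"])
    im=bot.capture("wrist")
h=cv2.cvtColor(im,cv2.COLOR_BGR2HSV);v=h[...,2]; o=cv2.inRange(h,(5,180,60),(14,255,255))
for r in (252,260,270,290): c=np.nonzero(o[r,290:360])[0]+290; print("handle",r,c.min(),c.max())
c=np.nonzero(o[235:300,322])[0]+235; print("col",c.min(),c.max()); print(v[230:256,285],v[230:256,360])
```

```text
[ 0.4197 -0.0138  0.2306] (array([-0.06,  0.04, 15.44]), array([-0.04, -0.02,  0.07])) 0.2249678234981538
[ 0.4198 -0.0139  0.2307] (array([-0.05,  0.02, 15.45]), array([-0.02, -0.02,  0.06])) 0.22823994132153752
[ 0.4198 -0.014   0.2307] (array([-0.04,  0.02, 15.45]), array([-0.01, -0.01,  0.05])) 0.2287125909391756
handle 252 310 335
handle 260 303 341
handle 270 302 343
handle 290 299 345
col 252 299
[145 140 141 139 143 144 143 145 147 134  79  55  50  48  49  59  51  54
  49  51  49  49  55  48  54  60] [236 238 235 237 237 238 238 239 241 234 137  58  58  68  71  72  72  73
  68  75  72  69  73  68  66  73]
```

Emit:
apply_moves([
  [[-0.05,0,2,0,0,0,-1],[-0.05,0,5,0,0,0,-1],[-0.05,0,8,0,0,0,-1],[-0.05,0,9.5,0,0,0,-1],[-0.05,0,10.5,0,0,0,-1],[-0.05,0,11.2,0,0,0,-1],[-0.05,0,12,0,0,0,-1],[-0.05,0,12.8,0,0,0,-1]],
])

```text
time_s: 15.9
position: [0.4202, -0.0148, 0.1028]
tcp_rot: [[0.224, 0.975, 0.001], [0.975, -0.224, -0.0], [-0.0, 0.001, -1.0]]
force: [-0.4, -1.2, -0.8]
opening: 0.226
grasp_force: 30.0
```

Emit:
apply_moves([
  [[0,0,0.8,0,0,0,-1],[0,0,1.5,0,0,0,-1],[0,0,2.1,0,0,0,-1],[0,0,2.5,0,0,0,-1],[0,0,2.6,0,0,0,-1],[0,0,2.6,0,0,0,-1]],
])

```text
time_s: 16.65
position: [0.42, -0.0147, 0.077]
tcp_rot: [[0.224, 0.975, 0.0], [0.975, -0.224, -0.0], [-0.0, 0.0, -1.0]]
force: [-0.7, 0.0, -0.8]
opening: 0.226
grasp_force: 30.0
```

Not resting yet (z is 0.8 mm above the grasp height), so I press down a little, then release.

Emit:
apply_moves([
  [[0,0,0.05,0,0,0,-1],[0,0,0.1,0,0,0,-1],[0,0,0.12,0,0,0,-1],[0,0,0.12,0,0,0,-1]],
])

```text
time_s: 17.15
position: [0.4202, -0.0148, 0.0762]
tcp_rot: [[0.224, 0.975, 0.001], [0.975, -0.224, -0.0], [-0.0, 0.001, -1.0]]
force: [-1.8, -0.2, 5.5]
opening: 0.228
grasp_force: 30.0
```

Emit:
apply_moves([
  [[0,0,0.1,0,0,0,-0.4],[0,0,0.1,0,0,0,-0.2],[0,0,0.1,0,0,0,0],[0,0,0.1,0,0,0,0.3],[0,0,0.1,0,0,0,0.3],[0,0,0.1,0,0,0,0.3],[0,0,-1,0,0,0,0.3],[0,0,-3,0,0,0,0.3],[0,0,-6,0,0,0,0.3],[0,0,-10,0,0,0,0.3],[0,0,-14,0,0,0,0.3],[0,0,-18,0,0,0,0.3],[0,0,-20,0,0,0,0.3],[0,0,-20,0,0,0,0.3]],
])

```text
time_s: 18.9
position: [0.4207, -0.0149, 0.2777]
tcp_rot: [[0.224, 0.975, 0.005], [0.975, -0.224, -0.002], [-0.001, 0.005, -1.0]]
force: [-0.3, -0.1, -1.2]
opening: 0.65
grasp_force: 0.0
```

Run:
```python
from plan import *
print(bot.read_state()["time_s"],bot.read_state()["force"])
a=bot.capture("scene"); b=cv2.imread("pics/scene0.png")
for n,i in (("now",a),("start",b)):
    h=cv2.cvtColor(i,cv2.COLOR_BGR2HSV); m=cv2.inRange(h,(5,180,100),(14,255,255)); k,l,st,ce=cv2.connectedComponentsWithStats(m)
    print(n,[(st[j],ce[j].round(1)) for j in range(1,k) if st[j,4]>60])
cv2.imwrite("pics/end.png",cv2.resize(a[170:350,195:415],None,fx=3,fy=3,interpolation=cv2.INTER_CUBIC))
```

```text
18.9 [-0.2821 -0.1051 -1.2247]
now [(array([227, 198,  14,   8,  95], dtype=int32), array([233.6, 201.9])), (array([228, 208,  18,  40, 545], dtype=int32), array([236.2, 228.1])), (array([280, 242,  13,  39, 409], dtype=int32), array([286.5, 261. ]))]
start [(array([226, 198,  15,   9, 111], dtype=int32), array([233.1, 201.9])), (array([228, 207,  18,  41, 573], dtype=int32), array([236.3, 227.7])), (array([280, 241,  13,  40, 401], dtype=int32), array([286.5, 261.1]))]
```

View pics/end.png

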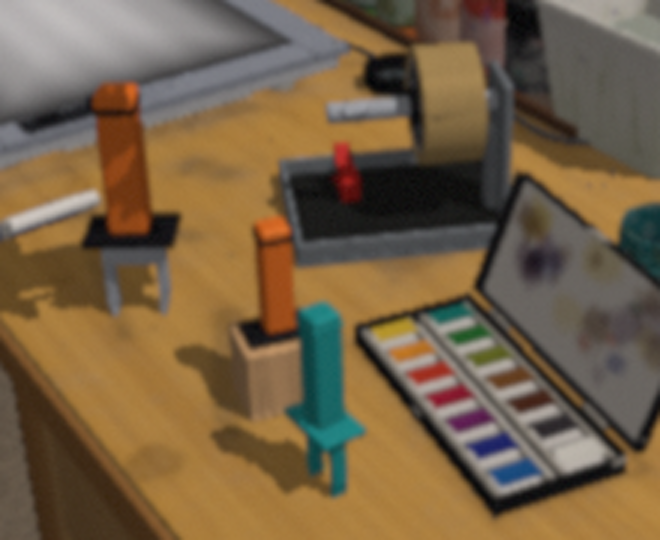

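The picture shows the wedge upright and fully down on its collar: handle centroid (286.5,261.0), against (286.5,261.1) at the start. The clip lies in the tray, the rod is bare, and the neighbouring wedges in view are undisturbed.

```bash
python3 -c "
from rig import bot
print(bot.hand_in())"
```

```text
the job is handed in; nothing more can be done
None
```

The clip is off the spindle and lying in the catch tray, the wedge is back upright in its holder down on its collar, and the job was handed in at about 19 s (no verdict came back).

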